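# Put a pour-hole former away in the dial-cover bin

## Task

The round wooden former standing on the bench belongs in the empty compartment of the round bin: turn the bin's clear cover until the opening lies squarely over the empty compartment, then lower the former in and leave it standing upright. Then turn the cover until its opening lies squarely over the solid white blanking plate, so that the bin is shut against plaster dust, and let go. Leave the other formers in the bin and the things on the bench where they are.

Things in the scene. Friction and masses are not known exactly. Their poses are not given: they have to be found in the camera images.
- bin: fixed round sheet-metal bin, 270 mm across. Origin on its axis at bench height, z up. Thin walls part it into five 72-degree sectors, 12 to 132 mm from the axis: the empty compartment on its +x axis; at +72, +144, +216 degrees (anticlockwise from above) compartments with one former each; at -72 a sector closed by a solid white plate. Floor 4 mm thick. A domed nut on the axis rises to 138.5 mm.
- cover (a joint): angle (rad) of the clear flat cover, 276 mm across, top face 120 mm above the bench, that turns endlessly on the bin's axis (about 1.2 N at the knob) and stays where left. Grows anticlockwise from above; 0 = opening over the empty compartment, -1.257 or 5.027 = over the white plate. The dark-edged opening is a 60-degree sector, 36 to 122 mm from the axis; the rest is solid, 4 mm thick.
- opening (a point): middle of the cover's sector opening, 80 mm from the axis, at the height of the cover's top face (120 mm); its x axis points outward from the bin's axis. Fingers can reach down through it: 86 mm long along x, 80 mm wide at its middle and narrower towards the axis, so they should close along x and open no more than about 45 mm when letting go
- knob (a point): grip point of the black round upright knob that turns the cover: 20 mm diameter, on the cover 105 mm from the axis, diametrically opposite the opening; it stands 40 mm above the cover's top face (120 to 160 mm above the bench) and this point is on its axis, 144 mm above the bench
- empty_bay (a point): middle of the empty compartment's floor, 80 mm from the bin's axis and 4 mm above the bench; its x axis points outward from the bin's axis
- blank (a point): middle of the white blanking plate's top face, 80 mm from the bin's axis and 114 mm above the bench
- former_mid (a point): the former to put away, at its centre half-way up (52 mm above its foot), z up: a round wooden plug, 104 mm tall, 75 g, standing on the bench. Lower part 40 mm diameter at the foot, 46 mm at the shoulder 56 mm up; above it a straight round pull stem, 19 mm diameter, 56 to 104 mm up, to hold it by. In the bin its top is 8 mm below the cover's underside.
- square_former: loose square wooden former 44 x 44 mm with a stem, 96 mm tall, standing in the compartment at +72 degrees; origin at its foot. Leave it.
- wide_former: loose wide round wooden former, 68 mm diameter, 80 mm tall, standing in the compartment at +144 degrees; origin at its foot. Leave it.
- bar_former: loose oblong wooden former 30 x 66 mm with a stem, 96 mm tall, standing in the compartment at +216 degrees; origin at its foot. Leave it.
- plaster_mould: round two-part plaster mould, 116 mm diameter, 83 mm tall, 1.4 kg, loose on the bench; origin at the centre of its underside. Leave it.
- mixing_bowl: black rubber plaster-mixing bowl, 136 mm diameter, 62 mm tall, loose on the bench; origin at the centre of its underside. Leave it.
- brush: brush with a wooden handle, 200 mm long, lying loose on the bench. Leave it.

How it is judged:
By the outcome, as a careful person would: the job done as asked, in the order asked, and still so for the second after the job is handed in, with the robot touching nothing.
It also fails if it takes over 70 s, if anything falls off the work surface, if the arm or the gripper's body presses on something with over 40 N, if the wrist force passes 120 N, or if a joint passes its speed limit or range.

## Robot

A 6-joint arm with a two-finger parallel gripper is mounted at the origin on the work surface. World frame = base frame: x ahead of the robot, y to its left, z up, the work surface at z = 0. Lengths are in m, angles in rad, forces in N, time in s.
With the tool pointing down it reaches from about 0.25 to 0.725 m from the base axis. Payload 4 kg.
Tool frame: the origin (TCP) lies midway between the tips of the shut fingers; the grasp point (between the pads) lies 19 mm behind it; z points along the fingers, y is the line along which they close (so a half turn about z gives the same grasp; the last joint's range is limited). The gripper opens to 85 mm and grips with 20 to 120 N. Pads are 22 mm wide; open, the fingers measure 114 mm over their backs; the gripper's body (76 mm by 85 mm) begins 54 mm behind the grasp point. The pads swing forward as they close: fully open they stand 13 mm farther back than shut.
Start: joints at [1.343, 0.241, 0.005, 1.335, 0, 1.571], TCP at [0.113, 0.487, 0.211] pointing down, gripper open.
Joint ranges: [-2.72, 2.72], [-1.05, 1.87], [-1.09, 1.28], [-1.99, 2.15], [-1.42, 1.44], [-3.14, 3.14]. Speed limits (rad/s): [2.79, 2.79, 3.14, 3.14, 3.14, 3.14].

## Interface

Orientations are given as a unit quaternion [x, y, z, w].
In Python, from workcell import bot gives the robot as it stands. The module is installed in compiled form; this text tells all that it offers.
- The arm moves only by the tool drive_tool, never from a script. Its arguments are lists of equal length, an entry for each row: "slide": the shift along the tool's x, y, z scaled (see below), a list of three; "rotation": the turn, a rotation vector about the tool's x, y, z scaled (see below), a list of three. A call has exactly 8 rows; each row is the pose to reach, as a shift and turn from the pose commanded when the call began, along the tool's axes at that moment; what a row does not reach only later rows make up. The controller multiplies each number of a shift by 250 mm and each number of a turn by 0.5 rad. A row lasts 1/8 s, in which the tool goes at most 62.5 mm and 10.7 degrees, less where a joint would pass 70% of its speed; a pose out of reach is approached as far as the arm can. A call with a number of a shift or a turn outside -1 to 1 is refused whole. A call with a gripper value outside its range is refused whole. "gripper" is the opening, from 0 (shut) to 1 (fully open), set as the call begins (left out, the last holds). The fingers move at their own pace and stop on an object; the grip force is fixed at half the most. Time passes only in rows, so rows that repeat a pose let the fingers close, or fill a call up. It gives the time, the measured TCP pose, the force, the opening and the grip force at its end, in the units of the state.
- bot.get_obs(): the state, without advancing time (a new reading comes with each control period).
- bot.camera(name): name is "scene" or "top" or "wrist"; returns a dict with "image" (384x512x3 uint8, red, green, blue), "z_map" (384x512 float32, m along the optical axis (not along the pixel's ray), 0 where there is no reading), "camera_matrix" (3x3 intrinsics, pixels), "k1" (the pictures are not rectified: a ray, as slopes to the right and down, at radius r is drawn at 1 + k1 r^2 times it, then the intrinsics apply), "xyz" and "orientation" of the camera in the world. Camera axes: x right, y up, looking along -z (the intrinsics and any distortion apply to the point x, -y, -z); pixel columns grow to the right and rows downward; lengths in m; the calibration is good to about 2 mm. A picture is of the moment at which its call begins.
- bot.job_done(): hands the job in; it is judged then, once.
The state is a dict: "clock": time; "joint_pos": joint angles; "joint_vel": joint speeds; "tau": joint torques, N m; "eef_pos": TCP position; "tool_rot": TCP orientation; "ft_force": force on the tool from outside, world axes, zero at the start; "ft_torque": the same for the moment, N m; "grip_width": finger opening in m; "grasp_force": force on a finger pad.
Only numpy, scipy, OpenCV 4.12 (cv2) and the standard library are available. Lean on these libraries where they do the work, as an engineer would, in place of code of your own. Each camera call takes 0.05 s, during which the arm holds its last target. There are 200 camera calls.

## Working session

There is one attempt and no reset: what is moved stays moved. The work goes in short steps, Python scripts to look and compute and a tool call to move; the robot and the scene stay as the last step left them, time stands still between calls to the robot, and variables do not carry over. Pictures are saved under pics/ and viewed, at most 10 in all, crops included, and the job is handed in when it is done.

Besides the shell and the picture viewer there is one more tool, called after ">>>" by a JSON object that holds its "fn" and its "kwargs". drive_tool: Moves the arm, as the interface text tells. Shifts and turns lie within -1 to 1; 1 stands for 250 mm of shift or 0.5 rad of turn. Its arguments: {"type":"object","properties":{"slide":{"type":"array","items":{"type":"array","items":{"type":"number"}}},"rotation":{"type":"array","items":{"type":"array","items":{"type":"number"}}},"gripper":{"type":"number"}},"required":["slide","rotation"]}

```bash
mkdir -p pics; cat > h.py <<'E'
import numpy as np, cv2, pickle
from scipy.spatial.transform import Rotation as R
from workcell import bot
def snap(name,tag):
    c=bot.camera(name); cv2.imwrite(f'pics/{tag}.png',c['image'][:,:,::-1]); pickle.dump(c,open(f'pics/{tag}.pkl','wb')); return c
def load(tag): return pickle.load(open(f'pics/{tag}.pkl','rb'))
def ray(c,u,v):
    K=np.array(c['camera_matrix']); D=np.array([c['k1'],0,0,0,0],float)
    p=cv2.undistortPoints(np.array([[[u,v]]],float),K,D)[0,0]
    return R.from_quat(c['orientation']).apply([p[0],-p[1],-1])
def atz(c,u,v,z):
    d=ray(c,u,v); o=np.array(c['xyz']); return o+d*(z-o[2])/d[2]
def dep(c,u,v): return np.array(c['xyz'])+ray(c,u,v)*float(c['z_map'][int(v),int(u)])
E
python3 - <<'E'
from h import *
for n in('scene','top'):
    c=snap(n,n+'0'); print(n,c['xyz'],c['orientation'],c['k1'],c['camera_matrix'])
a,b=load('scene0')['image'],load('top0')['image']
cv2.imwrite('pics/both.png',cv2.resize(b[:,:,::-1],(800,600),interpolation=cv2.INTER_CUBIC))
print(bot.get_obs())
E
```

```text
scene [1.30061962 0.16889816 0.8964159 ] [0.2284208  0.29167185 0.71969688 0.58718641] -0.09357136067707014 [[380.70794189   0.         257.81497595]
 [  0.         380.70794189 196.44491719]
 [  0.           0.           1.        ]]
top [0.34489634 0.0100717  1.2571778 ] [-0.06173984  0.07541191  0.71075806 -0.69665215] 0.01931212119850361 [[438.11511061   0.         241.44504397]
 [  0.         438.11511061 185.98826835]
 [  0.           0.           1.        ]]
{'clock': 0.1, 'joint_pos': array([1.34300319e+00, 2.41374712e-01, 3.85648635e-03, 1.33519344e+00,
       3.21772992e-05, 1.57077078e+00]), 'joint_vel': array([-0.00080817, -0.00192599,  0.00389886,  0.00106794,  0.00080087,
       -0.00055542]), 'tau': array([-1.19106735e-03, -3.73136222e+01,  2.53010738e+01,  1.08724041e-02,
       -7.54458188e-05,  9.17013836e-06]), 'eef_pos': array([0.11276771, 0.48649815, 0.21028256]), 'tool_rot': array([ 1.13637744e-01,  9.93521789e-01, -9.49636159e-04, -1.24836317e-04]), 'ft_force': array([-0.19739187,  0.06261948, -0.18536644]), 'ft_torque': array([-0.04535325,  0.00202748, -0.00220962]), 'grasp_force': 0.0, 'grip_width': 0.08542328873566879}
```

View pics/both.png

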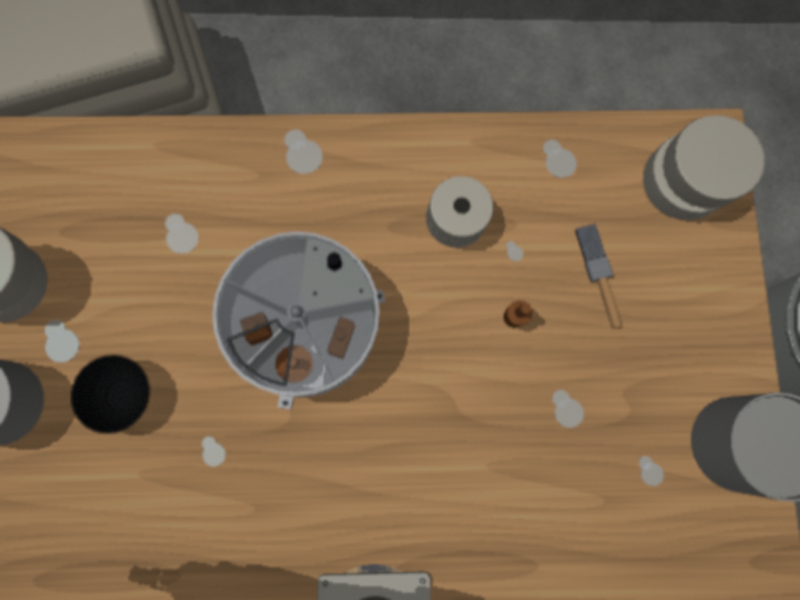

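View pics/scene0.png

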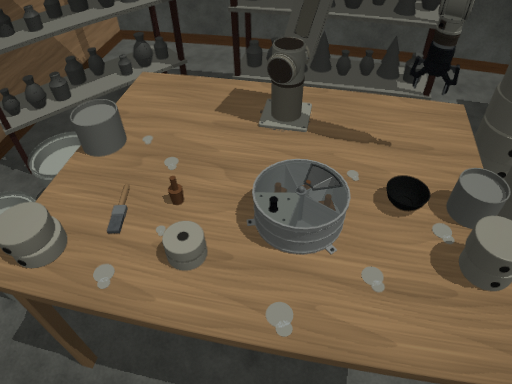

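The top view (800 px scale) shows the bin at about (297,314), the knob at (334,262), the opening at about (263,345), the former at (519,315) and the white plate at the upper right of the bin. I'll enlarge the bin and the former.

```bash
python3 - <<'E'
from h import *
b=load('top0')['image'][:,:,::-1]
x=cv2.resize(b[142:262,130:250],(600,600),interpolation=cv2.INTER_CUBIC)
y=cv2.resize(b[180:220,310:350],(200,200),interpolation=cv2.INTER_CUBIC)
o=np.zeros((600,800,3),np.uint8);o[:,:600]=x;o[:200,600:]=y
o=np.clip(o.astype(float)*1.5,0,255).astype(np.uint8)
cv2.imwrite('pics/crop1.png',o)
E
```

```text
(no output)
```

View pics/crop1.png

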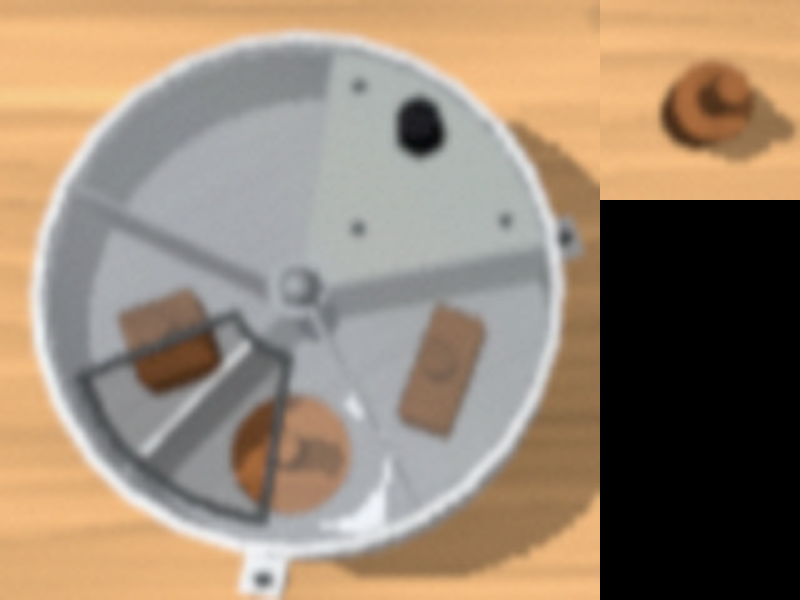

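The enlarged view shows: opening corners at (82,378), (265,520), (237,313) and (288,352). The knob top is at about (419,118), the nut at (301,288), and the plate edges run (332,55)-(305,265) and (545,248)-(320,290). The former's stem top is at (733,82). Next I'll convert these to world positions.

```bash
python3 - <<'E'
from h import *
c=load('top0')
P=lambda x,y,z:atz(c,130+(x+.5)/5-.5,142+(y+.5)/5-.5,z)[:2]
F=lambda x,y,z:atz(c,310+(x-600+.5)/5-.5,180+(y+.5)/5-.5,z)[:2]
rim=np.array([P(x,y,.12) for x,y in[(32,290),(563,290),(300,33),(300,556),(110,105),(485,105)]])
A=np.c_[2*rim,np.ones(len(rim))];s=np.linalg.lstsq(A,(rim**2).sum(1),rcond=None)[0]
C=s[:2];print('rim',C,np.sqrt(s[2]+C@C))
print('nut',P(301,288,.1385))
ang=lambda d:np.degrees(np.arctan2(d[1],d[0]))
for n,p in dict(knob=P(420,115,.16),knobmid=P(420,127,.14)).items(): print(n,p,np.hypot(*(p-C)),ang(p-C))
for q in[(82,378),(265,520),(237,313),(288,352)]:
    p=P(*q,.12);print('op',p,np.hypot(*(p-C)),ang(p-C))
for a,b in[((332,55),(305,265)),((545,248),(320,290))]: 
    print('plate edge dir',ang(P(*a,.114)-P(*b,.114)),ang(P(*a,.114)-C))
for q in[(359,86),(358,229),(505,221)]:
    p=P(*q,.114);print('screw',p,np.hypot(*(p-C)),ang(p-C))
p=P(75,190,.1);print('wall?',ang(p-C),ang(P(75,190,.1)-P(270,290,.1)),ang(P(140,450,.1)-P(245,345,.1)))
print('stemtop',F(733,82,.104),'shoulder',F(710,102,.056))
s=load('scene0')
print('former scene',atz(s,175,180,.104),atz(s,176,201,0.0))
print('knob scene',atz(s,273,199,.16))
E
```

```text
rim [0.53601819 0.12389918] 0.13937137890021611
nut [0.5324865  0.11999292]
knob [0.61798822 0.05684969] 0.10589956930664247 -39.282329287534466
knobmid [0.61649979 0.0577643 ] 0.10416865805191228 -39.41128315392291
op [0.49038452 0.23517024] 0.12026505405495258 112.29915722124171
op [0.41514641 0.14009419] 0.1219519079447879 172.36866979014206
op [0.52296697 0.15519645] 0.03390949264651546 112.63654043341211
op [0.50188012 0.1285351 ] 0.03445141099287052 172.26658557725833
plate edge dir -7.185217779201114 -8.056345431156041
plate edge dir -80.3205226888193 -81.45078470553122
screw [0.64604445 0.09140417] 0.11472446204893377 -16.45390694915973
screw [0.56775107 0.09226272] 0.04480893352530926 -44.91281716830968
screw [0.57064961 0.01421811] 0.1150185738349899 -72.47666774928531
wall? 64.16496528922487 61.66022825106691 134.9542257434915
stemtop [ 0.53959659 -0.26805705] shoulder [ 0.53664746 -0.26607471]
former scene [ 0.54877063 -0.25611744  0.104     ] [ 0.54222456 -0.27401518  0.        ]
knob scene [0.62055253 0.05641498 0.16      ]
```

>>> {"fn": "drive_tool", "kwargs": {"slide": [[-0.2, -0.1, 0], [-0.4, -0.2, 0], [-0.6, -0.3, 0], [-0.8, -0.4, 0], [-0.9, -0.45, 0], [-1, -0.5, 0], [-1, -0.5, 0], [-1, -0.5, 0]], "rotation": [[0, 0, 0], [0, 0, 0], [0, 0, 0], [0, 0, 0], [0, 0, 0], [0, 0, 0], [0, 0, 0], [0, 0, 0]], "gripper": 0.45}}

```text
clock: 1.1
eef_pos: [0.3278, 0.3089, 0.2108]
tool_rot: [0.114, 0.994, -0.0, -0.0]
ft_force: [0.1, 0.3, -0.1]
grip_width: 0.0385
grasp_force: 0.0
```

>>> {"fn": "drive_tool", "kwargs": {"slide": [[-0.2, -0.1, 0], [-0.4, -0.2, 0], [-0.6, -0.3, 0], [-0.8, -0.4, 0], [-0.9, -0.45, 0], [-0.9, -0.45, 0], [-0.9, -0.45, 0], [-0.9, -0.45, 0]], "rotation": [[0, 0, 0.1], [0, 0, 0.2], [0, 0, 0.35], [0, 0, 0.5], [0, 0, 0.7], [0, 0, 0.86], [0, 0, 0.86], [0, 0, 0.86]]}}

```text
clock: 2.1
eef_pos: [0.5215, 0.1494, 0.211]
tool_rot: [0.322, 0.947, -0.0, -0.0]
ft_force: [-0.2, -0.2, -1.0]
grip_width: 0.0385
grasp_force: 0.0
```

```bash
cat >> h.py <<'E'
C=np.array([.5355,.123]); BIN=np.radians(27.5)
def to(xyz,yaw):
    """slide/rotation (scaled) from the present pose to xyz, tool down, tool-y at yaw (deg)"""
    o=bot.get_obs(); r=R.from_quat(o['tool_rot']); a=np.radians(yaw)
    y=np.array([np.cos(a),np.sin(a),0]); z=np.array([0,0,-1.]); t=R.from_matrix(np.c_[np.cross(y,z),y,z])
    print('slide',np.round(r.inv().apply(np.array(xyz)-o['eef_pos'])/.25,3),'rot',np.round((r.inv()*t).as_rotvec()/.5,3))
def st():
    o=bot.get_obs(); y=R.from_quat(o['tool_rot']).as_matrix()[:,1]
    print('t',o['clock'],'p',o['eef_pos'].round(4),'yaw',np.degrees(np.arctan2(y[1],y[0])).round(2),'j',o['joint_pos'].round(3),'F',o['ft_force'].round(2),'w',o['grip_width'].round(4),'g',o['grasp_force'])
def kn(phi,z=.128,r=.105):
    a=np.radians(phi); return [*(C+r*np.array([np.cos(a),np.sin(a)])),z]
E
python3 - <<'E'
from h import *
st(); c=snap('wrist','w1'); print(c['xyz'],c['orientation'],c['k1'])
to([.619,.059,.21],52.35)
cv2.imwrite('pics/w1b.png',cv2.resize(c['image'][:,:,::-1],(800,600)))
E
```

```text
Traceback (most recent call last):
  File "h.py", line 22, in st
    print('t',o['clock'],'p',o['eef_pos'].round(4),'yaw',np.degrees(np.arctan2(y[1],y[0])).round(2),'j',o['joint_pos'].round(3),'F',o['ft_force'].round(2),'w',o['grip_width'].round(4),'g',o['grasp_force'])
                                                                                                                                                               ^^^^^^^^^^^^^^^^^^^^^
AttributeError: 'float' object has no attribute 'round'
```

```bash
sed -i "s/o\['grip_width'\].round(4)/round(o['grip_width'],4)/" h.py
python3 - <<'E'
from h import *
st(); c=snap('wrist','w1'); print(c['xyz'],c['orientation'],c['k1'])
to([.619,.059,.21],52.35)
cv2.imwrite('pics/w1b.png',cv2.resize(c['image'][:,:,::-1],(800,600)))
E
```

```text
t 2.1 p [0.5215 0.1494 0.211 ] yaw 52.47 j [0.279 0.326 0.12  1.366 0.    0.934] F [-0.2  -0.25 -1.01] w 0.0385 g 0.0
[0.45846862 0.19748607 0.37386441] [-0.13900302 -0.06836286  0.43648565  0.88627589] 0.006894366400707482
slide [-0.53  -0.049  0.004] rot [-0.    -0.     0.004]
```

View pics/w1b.png

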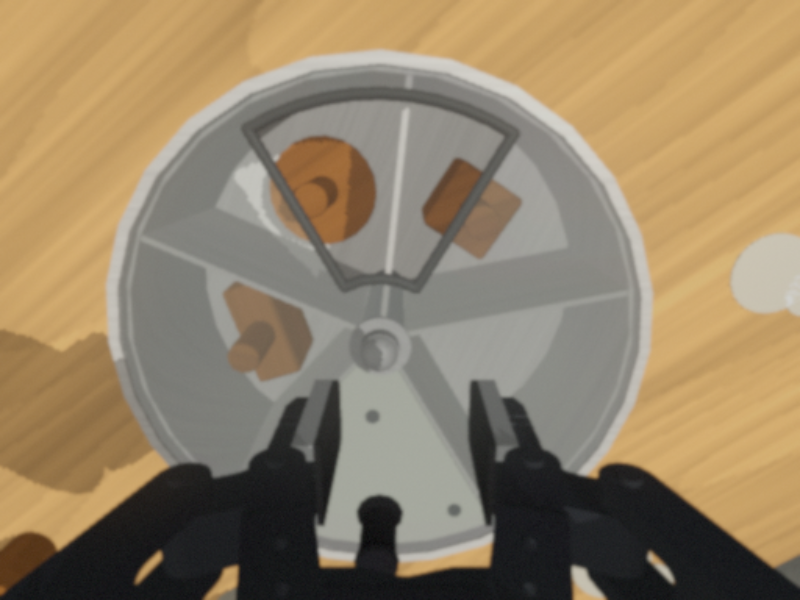

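The wrist view shows: opening corners at (247,130), (517,133), (345,288) and (416,288), the nut at (381,350), and the knob top at (380,512). The +72/+144 wall runs (405,110)-(385,300), with a screw at (455,510).

```bash
python3 - <<'E'
from h import *
c=load('w1'); P=lambda x,y,z:atz(c,(x+.5)/1.5625-.5,(y+.5)/1.5625-.5,z)[:2]
ang=lambda d:np.degrees(np.arctan2(d[1],d[0]))
n=P(381,352,.134);print('nut',n)
q=[P(*a,.12) for a in[(247,130),(517,133),(345,288),(416,288)]]
for p in q: print('op',p,np.hypot(*(p-C)),ang(p-C),ang(p-n))
# centre from intersect of opening sides
d1,d2=q[0]-q[2],q[1]-q[3]; t=np.linalg.solve(np.c_[d1,-d2],q[3]-q[2]);print('apex',q[2]+d1*t[0],'dirs',ang(d1),ang(d2))
rim=np.array([P(x,y,.12) for x,y in[(108,300),(652,300),(380,52),(190,120),(570,120)]])
A=np.c_[2*rim,np.ones(len(rim))];s=np.linalg.lstsq(A,(rim**2).sum(1),rcond=None)[0];print('rim',s[:2],np.sqrt(s[2]+s[:2]@s[:2]))
for z in(.10,.114): print('wall',ang(P(405,110,z)-P(385,300,z)),ang(P(405,110,z)-C), 'wall+216/72',ang(P(145,238,z)-C),ang(P(628,292,z)-C))
for a in[(372,416),(455,510)]: p=P(*a,.114);print('screw',p,np.hypot(*(p-C)),ang(p-C))
p=P(380,512,.16);print('knob',p,ang(p-C),np.hypot(*(p-C)))
E
```

```text
nut [0.53283563 0.12567654]
op [0.41360222 0.14114649] 0.12324107696442377 171.5327648776602 172.6074508207232
op [0.48991906 0.23828095] 0.12396499112758526 111.57334978373628 110.86319137951531
op [0.49891457 0.12873801] 0.037032664812868 171.08641642842187 174.8428601768296
op [0.52061238 0.15695624] 0.0370765083761867 113.67434741026582 111.34419755212394
apex [0.53314127 0.12375982] dirs 171.72449823354893 110.67735624501664
rim [0.53423221 0.12410549] 0.13944857286180828
wall 136.06273362478225 136.4346248114148 wall+216/72 -151.0799017656774 62.83292437977717
wall 136.06273362478225 136.41255465642544 wall+216/72 -153.3891661390533 65.14219800703967
screw [0.56621699 0.09181575] 0.04377203052399663 -45.43248919780751
screw [0.64518965 0.09159882] 0.11409580826753624 -15.974986145330936
knob [0.59078765 0.08064256] -37.45674957018307 0.06964823379768167
```

```bash
sed -i 's/^C=.*/C=np.array([.5345,.124]); BIN=27.8/' h.py
python3 - <<'E'
from h import *
to(kn(-38.2),51.8); print(kn(-38.2))
E
```

```text
slide [-0.523 -0.054  0.332] rot [-0.    -0.     0.023]
[np.float64(0.6170149737834172), np.float64(0.05906711848745681), 0.128]
```

>>> {"fn": "drive_tool", "kwargs": {"slide": [[-0.15, -0.02, 0], [-0.32, -0.04, 0], [-0.45, -0.05, 0], [-0.523, -0.054, 0], [-0.523, -0.054, 0.1], [-0.523, -0.054, 0.2], [-0.523, -0.054, 0.3], [-0.523, -0.054, 0.332]], "rotation": [[0, 0, 0.023], [0, 0, 0.023], [0, 0, 0.023], [0, 0, 0.023], [0, 0, 0.023], [0, 0, 0.023], [0, 0, 0.023], [0, 0, 0.023]]}}

```text
clock: 3.15
eef_pos: [0.6157, 0.0584, 0.1263]
tool_rot: [0.328, 0.945, -0.001, -0.002]
ft_force: [-0.1, -0.4, 0.4]
grip_width: 0.0385
grasp_force: 0.0
```

>>> {"fn": "drive_tool", "kwargs": {"slide": [[0, 0, 0], [0, 0, 0], [0, 0, 0], [0, 0, 0], [0, 0, 0], [0, 0, 0], [0, 0, 0], [0, 0, 0]], "rotation": [[0, 0, 0], [0, 0, 0], [0, 0, 0], [0, 0, 0], [0, 0, 0], [0, 0, 0], [0, 0, 0], [0, 0, 0]], "gripper": 0.27}}

```text
clock: 4.15
eef_pos: [0.6172, 0.0578, 0.128]
tool_rot: [0.328, 0.945, -0.0, -0.0]
ft_force: [0.4, -0.2, -0.5]
grip_width: 0.0234
grasp_force: 0.0
```

```bash
python3 - <<'E'
from h import *
st()
c=snap('wrist','w2'); cv2.imwrite('pics/w2b.png',cv2.resize(c['image'][:,:,::-1],(640,480)))
# rows for arc: start -38.2 -> clockwise, in 8 rows of 3.5 deg (28 per call)
p0=np.array(kn(-38.2)); a=np.radians(-38.2); ex=np.array([-np.cos(a),-np.sin(a)]); ey=np.array([-np.sin(a),np.cos(a)])
o=bot.get_obs(); r=R.from_quat(o['tool_rot']).as_matrix(); print(r.round(3))
for n in (7,8):
  for k in range(1,n+1):
    d=28*k/n; q=np.array(kn(-38.2-d))-p0; print(n,d,(r.T@q/.25).round(3),round(np.radians(d)/.5,3))
E
```

```text
t 4.15 p [0.6172 0.0578 0.128 ] yaw 51.65 j [0.093 0.522 0.202 1.252 0.    0.763] F [ 0.43 -0.23 -0.47] w 0.0234 g 0.0
[[-0.784  0.62  -0.   ]
 [ 0.62   0.784  0.   ]
 [ 0.    -0.    -1.   ]]
7 4.0 [ 0.001 -0.029  0.   ] 0.14
7 8.0 [ 0.004 -0.058  0.   ] 0.279
7 12.0 [ 0.009 -0.087  0.   ] 0.419
7 16.0 [ 0.016 -0.116  0.   ] 0.559
7 20.0 [ 0.025 -0.144  0.   ] 0.698
7 24.0 [ 0.036 -0.171  0.   ] 0.838
7 28.0 [ 0.049 -0.197  0.   ] 0.977
8 3.5 [ 0.001 -0.026  0.   ] 0.122
8 7.0 [ 0.003 -0.051  0.   ] 0.244
8 10.5 [ 0.007 -0.077  0.   ] 0.367
8 14.0 [ 0.012 -0.102  0.   ] 0.489
8 17.5 [ 0.019 -0.126  0.   ] 0.611
8 21.0 [ 0.028 -0.151  0.   ] 0.733
8 24.5 [ 0.037 -0.174  0.   ] 0.855
8 28.0 [ 0.049 -0.197  0.   ] 0.977
```

View pics/w2b.png

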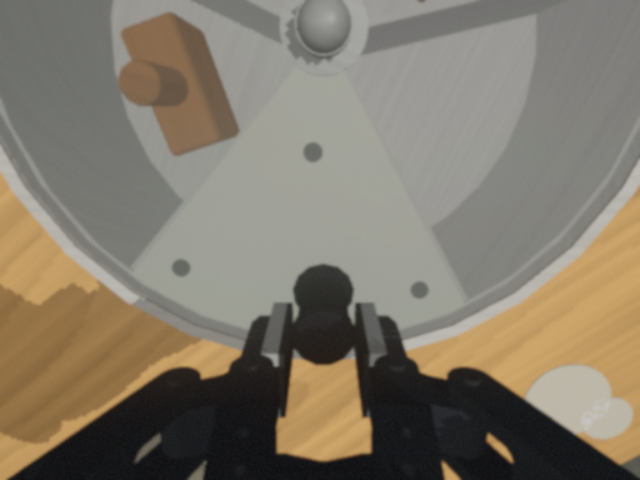

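```bash
python3 - <<'E'
from h import *
c=load('w2')
for q,z in(((322,334),.16),((322,290),.12),((326,25),.1385),((312,152),.114),((181,267),.114),((419,290),.114)):
    p=atz(c,(q[0]+.5)/1.25-.5,(q[1]+.5)/1.25-.5,z)[:2]; d=p-C; print(p,np.hypot(*d),np.degrees(np.arctan2(d[1],d[0])))
E
```

```text
[0.6141175  0.05918453] 0.10266446213966392 -39.14854404700614
[0.61503926 0.05828318] 0.10394841150323383 -39.21307065532484
[0.53572373 0.1229871 ] 0.0015885497416226121 -39.61500482685458
[0.56601444 0.0919139 ] 0.04497418569730039 -45.514975327341396
[0.56903547 0.01398822] 0.11530520480566177 -72.5716142754318
[0.6446759  0.09134137] 0.11491437726156412 -16.511013537513776
```

>>> {"fn": "drive_tool", "kwargs": {"slide": [[0.001, -0.026, 0], [0.003, -0.052, 0], [0.007, -0.078, 0], [0.013, -0.103, 0], [0.02, -0.128, 0], [0.029, -0.153, 0], [0.039, -0.177, 0], [0.051, -0.2, 0]], "rotation": [[0, 0, 0.124], [0, 0, 0.249], [0, 0, 0.373], [0, 0, 0.497], [0, 0, 0.622], [0, 0, 0.746], [0, 0, 0.87], [0, 0, 0.995]]}}

```text
clock: 5.2
eef_pos: [0.5765, 0.0266, 0.1281]
tool_rot: [0.552, 0.834, 0.0, 0.0]
ft_force: [1.6, 0.6, -0.6]
grip_width: 0.0234
grasp_force: 0.7
```

>>> {"fn": "drive_tool", "kwargs": {"slide": [[0.001, -0.026, 0], [0.003, -0.052, 0], [0.007, -0.078, 0], [0.013, -0.103, 0], [0.02, -0.128, 0], [0.029, -0.153, 0], [0.039, -0.177, 0], [0.051, -0.2, 0]], "rotation": [[0, 0, 0.124], [0, 0, 0.249], [0, 0, 0.373], [0, 0, 0.497], [0, 0, 0.622], [0, 0, 0.746], [0, 0, 0.87], [0, 0, 0.995]]}}

```text
clock: 6.2
eef_pos: [0.5256, 0.0184, 0.1282]
tool_rot: [0.74, 0.672, 0.0, 0.0]
ft_force: [1.7, -0.7, -1.4]
grip_width: 0.023
grasp_force: 0.7
```

>>> {"fn": "drive_tool", "kwargs": {"slide": [[0.001, -0.026, 0], [0.003, -0.052, 0], [0.007, -0.078, 0], [0.013, -0.103, 0], [0.02, -0.128, 0], [0.029, -0.153, 0], [0.039, -0.177, 0], [0.051, -0.2, 0]], "rotation": [[0, 0, 0.124], [0, 0, 0.249], [0, 0, 0.373], [0, 0, 0.497], [0, 0, 0.622], [0, 0, 0.746], [0, 0, 0.87], [0, 0, 0.995]]}}

```text
clock: 7.2
eef_pos: [0.4768, 0.0355, 0.1282]
tool_rot: [0.883, 0.469, 0.0, 0.001]
ft_force: [1.5, -0.6, -0.5]
grip_width: 0.0231
grasp_force: 0.7
```

```bash
python3 - <<'E'
from h import *
st()
d=bot.get_obs()['eef_pos'][:2]-C; print(np.hypot(*d),np.degrees(np.arctan2(d[1],d[0])))
to(kn(-152.2),-62.2)
E
```

```text
t 7.2 p [0.4768 0.0355 0.1282] yaw -34.0 j [ 7.500e-02  2.520e-01 -2.040e-01  1.114e+00 -1.000e-03  2.239e+00] F [ 1.53 -0.61 -0.46] w 0.0231 g 0.7309391163289547
0.10567445283747179 -123.11003876142868
slide [ 0.052 -0.205  0.001] rot [0.003 0.    0.984]
```

>>> {"fn": "drive_tool", "kwargs": {"slide": [[0.001, -0.03, 0], [0.003, -0.06, 0], [0.007, -0.09, 0], [0.015, -0.12, 0], [0.025, -0.15, 0], [0.038, -0.178, 0], [0.052, -0.205, 0], [0.052, -0.205, 0]], "rotation": [[0, 0, 0.14], [0, 0, 0.28], [0, 0, 0.42], [0, 0, 0.56], [0, 0, 0.7], [0, 0, 0.84], [0, 0, 0.984], [0, 0, 0.984]]}}

```text
clock: 8.2
eef_pos: [0.4412, 0.0755, 0.1283]
tool_rot: [0.97, 0.242, 0.0, -0.0]
ft_force: [-0.2, 0.2, -0.2]
grip_width: 0.023
grasp_force: 0.0
```

>>> {"fn": "drive_tool", "kwargs": {"slide": [[0, 0, 0], [0, 0, 0], [0, 0, 0], [0, 0, 0], [0, 0, 0], [0, 0, 0], [0, 0, 0], [0, 0, 0]], "rotation": [[0, 0, 0], [0, 0, 0], [0, 0, 0], [0, 0, 0], [0, 0, 0], [0, 0, 0], [0, 0, 0], [0, 0, 0]], "gripper": 0}}

```text
clock: 9.2
eef_pos: [0.4414, 0.0753, 0.1285]
tool_rot: [0.97, 0.242, 0.0, -0.0]
ft_force: [-0.8, -0.1, 5.1]
grip_width: 0.0172
grasp_force: 58.6
```

```bash
python3 - <<'E'
from h import *
st()
d=bot.get_obs()['eef_pos'][:2]-C; print(np.hypot(*d),np.degrees(np.arctan2(d[1],d[0])))
c=snap('wrist','w3'); cv2.imwrite('pics/w3b.png',cv2.resize(c['image'][:,:,::-1],(800,600)))
t=snap('top','t3')
E
```

```text
t 9.2 p [0.4414 0.0753 0.1285] yaw -62.04 j [ 0.169  0.195 -0.278  1.098  0.     2.822] F [-0.79 -0.15  5.11] w 0.0172 g 58.63409757614136
0.1050605996452312 -152.38968516545356
```

View pics/w3b.png

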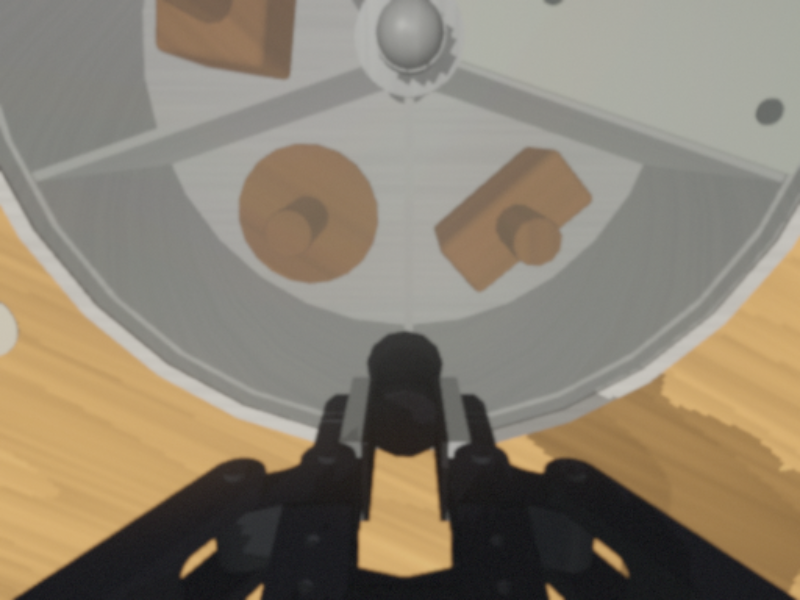

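>>> {"fn": "drive_tool", "kwargs": {"slide": [[0, 0, 0], [0, 0, 0], [0, 0, 0], [0, 0, -0.2], [0, 0.05, -0.4], [-0.07, 0.28, -0.4], [-0.12, 0.52, -0.4], [-0.17, 0.76, -0.4]], "rotation": [[0, 0, 0], [0, 0, 0], [0, 0, 0], [0, 0, 0], [0, 0, -0.1], [0, 0, -0.4], [0, 0, -0.7], [0, 0, -1]], "gripper": 0.45}}

```text
clock: 10.3
eef_pos: [0.4934, -0.114, 0.2284]
tool_rot: [0.879, 0.477, 0.001, 0.0]
ft_force: [2.0, -0.2, 0.3]
grip_width: 0.0385
grasp_force: 0.0
```

```bash
python3 - <<'E'
from h import *
st(); to([.49,-.25,.225],-5)
E
```

```text
t 10.3 p [ 0.4934 -0.114   0.2284] yaw -33.06 j [-0.227  0.246  0.057  1.381  0.     1.921] F [ 1.99 -0.23  0.32] w 0.0385 g 0.0
slide [-0.463  0.285  0.014] rot [ 0.002 -0.001 -0.98 ]
```

>>> {"fn": "drive_tool", "kwargs": {"slide": [[-0.1, 0.05, 0], [-0.15, 0.11, 0], [-0.2, 0.17, 0], [-0.222, 0.23, 0], [-0.222, 0.29, 0], [-0.222, 0.34, 0], [-0.222, 0.34, 0], [-0.222, 0.34, 0]], "rotation": [[0, 0, -0.2], [0, 0, -0.4], [0, 0, -0.6], [0, 0, -0.8], [0, 0, -0.9], [0, 0, -0.98], [0, 0, -0.98], [0, 0, -0.98]]}}

```text
clock: 11.3
eef_pos: [0.5328, -0.2053, 0.2278]
tool_rot: [0.739, 0.673, -0.0, -0.0]
ft_force: [0.2, 0.4, 0.7]
grip_width: 0.0383
grasp_force: 0.0
```

```bash
python3 - <<'E'
from h import *
st(); c=snap('wrist','w4')
cv2.imwrite('pics/w4b.png',cv2.resize(c['image'][:,:,::-1],(800,600)))
E
```

```text
t 11.3 p [ 0.5328 -0.2053  0.2278] yaw -5.36 j [-0.368  0.379  0.241  1.433  0.     1.296] F [0.24 0.41 0.66] w 0.0383 g 0.0
```

View pics/w4b.png

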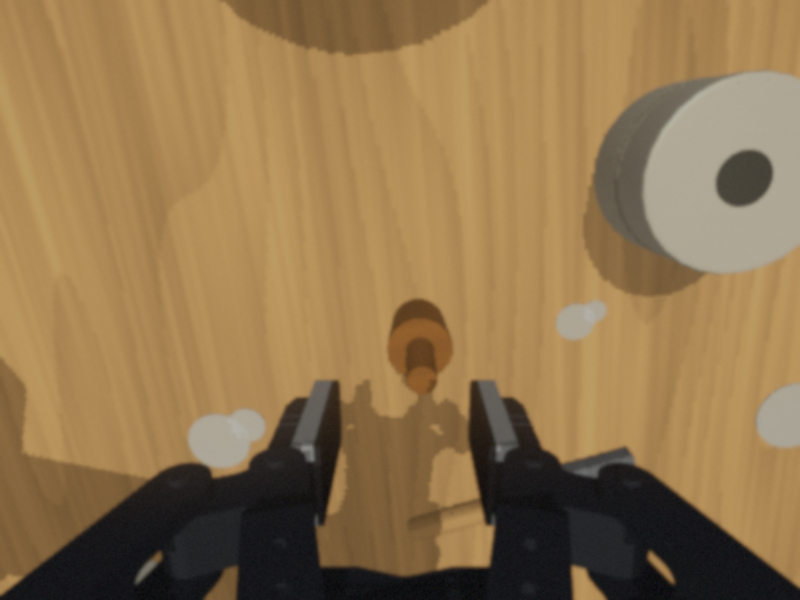

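The wrist view shows the former's stem top at (421,379) and its shoulder centre at about (420,348).

```bash
python3 - <<'E'
from h import *
c=load('w4'); P=lambda x,y,z:atz(c,(x+.5)/1.5625-.5,(y+.5)/1.5625-.5,z)[:2]
print(P(421,379,.104),P(420,348,.056),P(418,301,0),dep(c,421/1.5625,379/1.5625))
p=(P(421,379,.104)+P(420,348,.056))/2
to([*p,.066],-5.36)
E
```

```text
[ 0.53592103 -0.26747898] [ 0.53664954 -0.26760822] [ 0.53801282 -0.25165517] [ 0.53607363 -0.26765601  0.1040482 ]
slide [-0.247  0.038  0.648] rot [-0.001 -0.     0.001]
```

>>> {"fn": "drive_tool", "kwargs": {"slide": [[-0.13, 0.02, 0], [-0.247, 0.038, 0], [-0.247, 0.038, 0.15], [-0.247, 0.038, 0.3], [-0.247, 0.038, 0.45], [-0.247, 0.038, 0.57], [-0.247, 0.038, 0.652], [-0.247, 0.038, 0.652]], "rotation": [[0, 0, 0], [0, 0, 0], [0, 0, 0], [0, 0, 0], [0, 0, 0], [0, 0, 0], [0, 0, 0], [0, 0, 0]]}}

```text
clock: 12.35
eef_pos: [0.5351, -0.2668, 0.0634]
tool_rot: [0.739, 0.673, -0.001, -0.002]
ft_force: [0.1, 0.1, -0.3]
grip_width: 0.0383
grasp_force: 0.0
```

>>> {"fn": "drive_tool", "kwargs": {"slide": [[0, 0, 0], [0, 0, 0], [0, 0, 0], [0, 0, 0], [0, 0, 0], [0, 0, 0], [0, 0, 0], [0, 0, 0]], "rotation": [[0, 0, 0], [0, 0, 0], [0, 0, 0], [0, 0, 0], [0, 0, 0], [0, 0, 0], [0, 0, 0], [0, 0, 0]], "gripper": 0}}

```text
clock: 13.35
eef_pos: [0.5379, -0.2684, 0.0666]
tool_rot: [0.739, 0.673, 0.001, 0.001]
ft_force: [-0.5, 1.4, 5.9]
grip_width: 0.0162
grasp_force: 59.2
```

>>> {"fn": "drive_tool", "kwargs": {"slide": [[0, 0, -0.1], [0, 0, -0.3], [0, 0, -0.5], [0, 0, -0.7], [0.1, 0, -0.8], [0.3, 0, -0.8], [0.5, 0, -0.8], [0.7, 0, -0.8]], "rotation": [[0, 0, 0], [0, 0, 0], [0, 0, 0], [0, 0, 0], [0, 0, -0.1], [0, 0, -0.3], [0, 0, -0.45], [0, 0, -0.6]]}}

```text
clock: 14.35
eef_pos: [0.553, -0.0923, 0.2649]
tool_rot: [0.63, 0.777, -0.0, -0.0]
ft_force: [1.1, 0.2, -1.2]
grip_width: 0.0163
grasp_force: 58.8
```

```bash
python3 - <<'E'
from h import *
st(); a=np.radians(BIN); to([*(C+.08*np.array([np.cos(a),np.sin(a)])),.27],BIN)
E
```

```text
t 14.35 p [ 0.553  -0.0923  0.2649] yaw 11.96 j [-0.165  0.351  0.295  1.515  0.     1.197] F [ 1.07  0.22 -1.16] w 0.0163 g 58.8405781891197
slide [ 0.949  0.415 -0.02 ] rot [-0.    -0.001 -0.553]
```

>>> {"fn": "drive_tool", "kwargs": {"slide": [[0.15, 0.06, 0], [0.35, 0.13, 0], [0.55, 0.22, 0], [0.75, 0.31, 0], [0.87, 0.38, 0], [0.949, 0.415, 0], [0.949, 0.415, 0], [0.949, 0.415, 0]], "rotation": [[0, 0, -0.08], [0, 0, -0.2], [0, 0, -0.3], [0, 0, -0.4], [0, 0, -0.5], [0, 0, -0.553], [0, 0, -0.553], [0, 0, -0.553]]}}

```text
clock: 15.35
eef_pos: [0.6058, 0.1586, 0.2651]
tool_rot: [0.518, 0.855, -0.0, 0.0]
ft_force: [-0.1, -0.5, -0.7]
grip_width: 0.0164
grasp_force: 58.8
```

```bash
python3 - <<'E'
from h import *
st(); c=snap('wrist','w5'); snap('top','t5')
cv2.imwrite('pics/w5b.png',cv2.resize(c['image'][:,:,::-1],(800,600)))
E
```

```text
t 15.35 p [0.6058 0.1586 0.2651] yaw 27.61 j [ 2.560e-01  4.970e-01  5.170e-01  1.592e+00 -1.000e-03  1.345e+00] F [-0.11 -0.48 -0.65] w 0.0164 g 58.848830591887236
```

View pics/w5b.png

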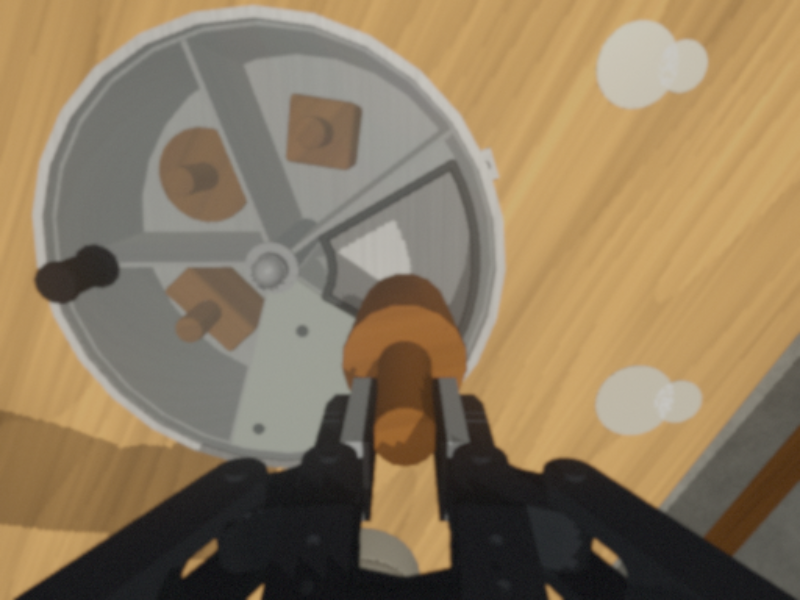

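```bash
python3 - <<'E'
from h import *
c=load('w5'); P=lambda x,y,z:atz(c,(x+.5)/1.5625-.5,(y+.5)/1.5625-.5,z)[:2]
A=lambda d:round(np.degrees(np.arctan2(d[1],d[0])),2)
n=P(269,268,.136);print('nut',n)
p,q=P(452,163,.12),P(325,240,.12);print('edge',A(p-q),A(p-C),A(q-C),np.hypot(*(p-C)),np.hypot(*(q-C)))
q=P(325,303,.12);print('edge2 inner',A(q-C),np.hypot(*(q-C)))
for z in(.1,.112,.116):
  p,q=P(450,135,z),P(305,240,z);print('wall',A(p-q),A(p-C),' w108',A(P(183,42,z)-C))
print('knob base',A(P(97,266,.12)-C),'top',A(P(60,283,.16)-C),np.hypot(*(P(97,266,.12)-C)))
for s in((302,331),(258,428)): print('screw',A(P(*s,.114)-C))
E
```

```text
nut [0.53410179 0.1276557 ]
edge 58.39 57.43 55.11 0.12143873618478707 0.035542720708097775
edge2 inner -9.79 0.03737738675963525
wall 62.68 63.16  w108 137.8
wall 62.68 63.43  w108 136.19
wall 62.68 63.53  w108 135.63
knob base -152.73 top -153.13 0.10567597696110756
screw -45.42
screw -72.74
```

>>> {"fn": "drive_tool", "kwargs": {"slide": [[0.01, 0.003, 0.05], [0.01, 0.003, 0.15], [0.01, 0.003, 0.27], [0.01, 0.003, 0.4], [0.01, 0.003, 0.52], [0.01, 0.003, 0.63], [0.01, 0.003, 0.71], [0.01, 0.003, 0.74]], "rotation": [[0, 0, 0], [0, 0, 0], [0, 0, 0], [0, 0, 0], [0, 0, 0], [0, 0, 0], [0, 0, 0], [0, 0, 0]]}}

```text
clock: 16.45
eef_pos: [0.6038, 0.1615, 0.0779]
tool_rot: [0.518, 0.856, -0.001, -0.001]
ft_force: [-0.5, -0.6, -0.5]
grip_width: 0.0167
grasp_force: 58.8
```

>>> {"fn": "drive_tool", "kwargs": {"slide": [[0, 0, 0], [0, 0, 0.01], [0, 0, 0.02], [0, 0, 0.03], [0, 0, 0.03], [0, 0, 0.03], [0, 0, 0.03], [0, 0, 0.03]], "rotation": [[0, 0, 0], [0, 0, 0], [0, 0, 0], [0, 0, 0], [0, 0, 0], [0, 0, 0], [0, 0, 0], [0, 0, 0]]}}

```text
clock: 17.45
eef_pos: [0.6055, 0.1624, 0.0727]
tool_rot: [0.517, 0.856, 0.0, 0.0]
ft_force: [0.2, -0.7, -0.8]
grip_width: 0.0161
grasp_force: 58.8
```

>>> {"fn": "drive_tool", "kwargs": {"slide": [[0, 0, 0.003], [0, 0, 0.006], [0, 0, 0.007], [0, 0, 0.007], [0, 0, 0.007], [0, 0, 0.007], [0, 0, 0.007], [0, 0, 0.007]], "rotation": [[0, 0, 0], [0, 0, 0], [0, 0, 0], [0, 0, 0], [0, 0, 0], [0, 0, 0], [0, 0, 0], [0, 0, 0]]}}

```text
clock: 18.45
eef_pos: [0.6055, 0.1624, 0.0709]
tool_rot: [0.517, 0.856, 0.0, -0.0]
ft_force: [-0.2, -0.0, -1.5]
grip_width: 0.0167
grasp_force: 58.9
```

>>> {"fn": "drive_tool", "kwargs": {"slide": [[0, 0, 0], [0, 0, 0], [0, 0, 0], [0, 0, 0], [0, 0, 0], [0, 0, 0], [0, 0, 0], [0, 0, 0]], "rotation": [[0, 0, 0], [0, 0, 0], [0, 0, 0], [0, 0, 0], [0, 0, 0], [0, 0, 0], [0, 0, 0], [0, 0, 0]], "gripper": 0.38}}

```text
clock: 19.45
eef_pos: [0.6055, 0.1624, 0.0709]
tool_rot: [0.517, 0.856, -0.0, 0.0]
ft_force: [0.5, -0.6, -0.0]
grip_width: 0.0325
grasp_force: 0.0
```

>>> {"fn": "drive_tool", "kwargs": {"slide": [[0, 0, -0.05], [0, 0, -0.15], [0, 0, -0.25], [0, 0, -0.35], [0, 0, -0.45], [0, 0, -0.55], [0, 0, -0.6], [0, 0, -0.6]], "rotation": [[0, 0, 0], [0, 0, 0], [0, 0, 0], [0, 0, 0], [0, 0, 0], [0, 0, 0], [0, 0, 0], [0, 0, 0]]}}

```text
clock: 20.45
eef_pos: [0.6061, 0.1626, 0.2222]
tool_rot: [0.517, 0.856, 0.001, 0.001]
ft_force: [0.3, -0.3, 0.4]
grip_width: 0.0326
grasp_force: 0.0
```

```bash
python3 - <<'E'
from h import *
st(); c=snap('wrist','w6'); snap('top','t6')
cv2.imwrite('pics/w6b.png',cv2.resize(c['image'][:,:,::-1],(800,600)))
to(kn(-152.5,.225),117.5)
E
```

```text
t 20.45 p [0.6061 0.1626 0.2222] yaw 27.7 j [ 0.262  0.498  0.41   1.48  -0.     1.349] F [ 0.25 -0.26  0.42] w 0.0326 g 0.0
slide [-0.003 -0.741 -0.019] rot [-2.000e-03 -2.000e-03 -3.135e+00]
```

View pics/w6b.png

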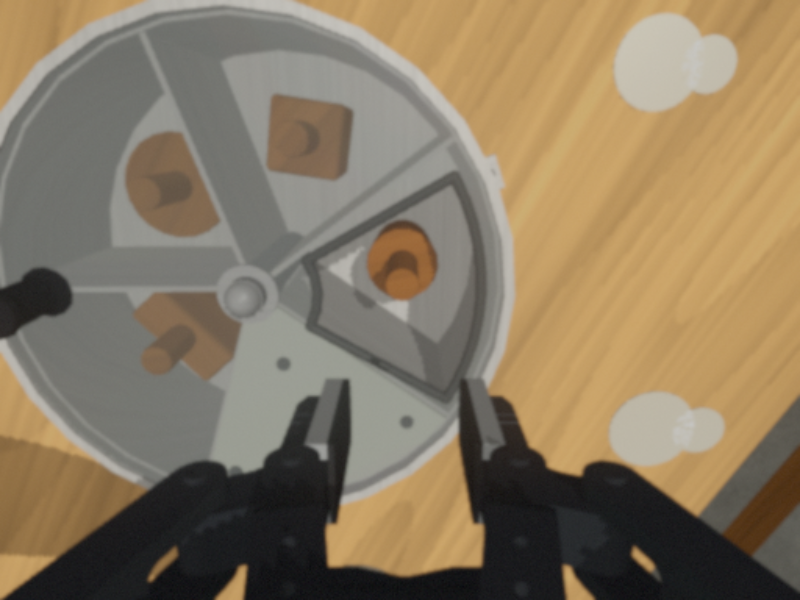

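The former stands upright in the empty compartment, seen through the opening at (402,262). Next I return to the knob.

>>> {"fn": "drive_tool", "kwargs": {"slide": [[0, -0.12, 0], [0, -0.28, 0], [0, -0.44, 0], [0, -0.58, 0], [0, -0.68, 0], [0, -0.741, 0], [0, -0.741, 0], [0, -0.741, 0]], "rotation": [[0, 0, -0.12], [0, 0, -0.25], [0, 0, -0.4], [0, 0, -0.55], [0, 0, -0.7], [0, 0, -0.85], [0, 0, -1], [0, 0, -1]], "gripper": 0.45}}

```text
clock: 21.55
eef_pos: [0.4407, 0.0761, 0.22]
tool_rot: [0.29, 0.957, -0.0, -0.001]
ft_force: [0.4, 0.5, -0.0]
grip_width: 0.0384
grasp_force: 0.0
```

>>> {"fn": "drive_tool", "kwargs": {"slide": [[0, 0, 0], [0, 0, 0], [0, 0, 0], [0, 0, 0], [0, 0, 0], [0, 0, 0], [0, 0, 0], [0, 0, 0]], "rotation": [[0, 0, -0.15], [0, 0, -0.3], [0, 0, -0.45], [0, 0, -0.6], [0, 0, -0.75], [0, 0, -0.9], [0, 0, -1], [0, 0, -1]]}}

```text
clock: 22.55
eef_pos: [0.4412, 0.0763, 0.2201]
tool_rot: [0.044, 0.999, -0.0, -0.001]
ft_force: [0.1, 0.6, 0.2]
grip_width: 0.0384
grasp_force: 0.0
```

>>> {"fn": "drive_tool", "kwargs": {"slide": [[0, 0, 0], [0, 0, 0], [0, 0, 0], [0, 0, 0], [0, 0, 0], [0, 0, 0], [0, 0, 0], [0, 0, 0]], "rotation": [[0, 0, -0.15], [0, 0, -0.3], [0, 0, -0.45], [0, 0, -0.6], [0, 0, -0.75], [0, 0, -0.9], [0, 0, -1], [0, 0, -1]]}}

```text
clock: 23.55
eef_pos: [0.4413, 0.0763, 0.2205]
tool_rot: [-0.204, 0.979, 0.0, -0.0]
ft_force: [-1.6, 0.1, 0.7]
grip_width: 0.0383
grasp_force: 0.0
```

```bash
python3 - <<'E'
from h import *
st(); to(kn(-152.4,.128),117.6)
E
```

```text
t 23.55 p [0.4413 0.0763 0.2205] yaw 113.54 j [ 0.171  0.134 -0.103  1.335 -0.    -0.24 ] F [-1.6   0.06  0.71] w 0.0383 g 0.0
slide [ 0.001 -0.004  0.37 ] rot [ 0.    -0.002 -0.142]
```

>>> {"fn": "drive_tool", "kwargs": {"slide": [[0, -0.004, 0.05], [0, -0.004, 0.12], [0, -0.004, 0.2], [0, -0.004, 0.28], [0, -0.004, 0.34], [0, -0.004, 0.37], [0, -0.004, 0.37], [0, -0.004, 0.37]], "rotation": [[0, 0, -0.142], [0, 0, -0.142], [0, 0, -0.142], [0, 0, -0.142], [0, 0, -0.142], [0, 0, -0.142], [0, 0, -0.142], [0, 0, -0.142]]}}

```text
clock: 24.55
eef_pos: [0.4424, 0.0754, 0.1289]
tool_rot: [-0.239, 0.971, -0.0, 0.001]
ft_force: [0.6, 0.4, 0.2]
grip_width: 0.0382
grasp_force: 0.0
```

>>> {"fn": "drive_tool", "kwargs": {"slide": [[0, 0, 0], [0, 0, 0], [0, 0, 0], [0, 0, 0], [0, 0, 0], [0, 0, 0], [0, 0, 0], [0, 0, 0]], "rotation": [[0, 0, 0], [0, 0, 0], [0, 0, 0], [0, 0, 0], [0, 0, 0], [0, 0, 0], [0, 0, 0], [0, 0, 0]], "gripper": 0.27}}

```text
clock: 25.55
eef_pos: [0.4418, 0.0754, 0.1284]
tool_rot: [-0.239, 0.971, -0.0, -0.0]
ft_force: [-0.4, -0.4, -0.2]
grip_width: 0.023
grasp_force: 0.0
```

>>> {"fn": "drive_tool", "kwargs": {"slide": [[-0.001, 0.025, 0], [-0.003, 0.05, 0], [-0.007, 0.075, 0], [-0.012, 0.1, 0], [-0.019, 0.124, 0], [-0.027, 0.148, 0], [-0.036, 0.171, 0], [-0.036, 0.171, 0]], "rotation": [[0, 0, 0.12], [0, 0, 0.24], [0, 0, 0.36], [0, 0, 0.48], [0, 0, 0.6], [0, 0, 0.72], [0, 0, 0.838], [0, 0, 0.838]]}}

```text
clock: 26.55
eef_pos: [0.4299, 0.1176, 0.1284]
tool_rot: [-0.033, 0.999, 0.0, -0.0]
ft_force: [-0.8, -0.2, -0.2]
grip_width: 0.0233
grasp_force: 0.0
```

>>> {"fn": "drive_tool", "kwargs": {"slide": [[-0.001, 0.025, 0], [-0.003, 0.05, 0], [-0.007, 0.075, 0], [-0.012, 0.1, 0], [-0.019, 0.124, 0], [-0.027, 0.148, 0], [-0.036, 0.171, 0], [-0.036, 0.171, 0]], "rotation": [[0, 0, 0.12], [0, 0, 0.24], [0, 0, 0.36], [0, 0, 0.48], [0, 0, 0.6], [0, 0, 0.72], [0, 0, 0.838], [0, 0, 0.838]]}}

```text
clock: 27.55
eef_pos: [0.4362, 0.1607, 0.1283]
tool_rot: [0.175, 0.985, 0.0, -0.0]
ft_force: [-0.0, 0.1, 0.4]
grip_width: 0.0232
grasp_force: 0.0
```

```bash
python3 - <<'E'
from h import *
st(); to(kn(135.6,.128),45.6)
E
```

```text
t 27.55 p [0.4362 0.1607 0.1283] yaw 69.8 j [ 0.353  0.227 -0.236  1.107  0.     0.705] F [-0.05  0.09  0.41] w 0.0232 g 0.0
slide [-0.037  0.17   0.001] rot [-0.    -0.     0.845]
```

>>> {"fn": "drive_tool", "kwargs": {"slide": [[-0.001, 0.025, 0], [-0.003, 0.05, 0], [-0.007, 0.075, 0], [-0.012, 0.1, 0], [-0.019, 0.124, 0], [-0.027, 0.148, 0], [-0.037, 0.17, 0], [-0.037, 0.17, 0]], "rotation": [[0, 0, 0.12], [0, 0, 0.24], [0, 0, 0.36], [0, 0, 0.48], [0, 0, 0.6], [0, 0, 0.72], [0, 0, 0.845], [0, 0, 0.845]]}}

```text
clock: 28.55
eef_pos: [0.4595, 0.1972, 0.1282]
tool_rot: [0.378, 0.926, -0.0, -0.0]
ft_force: [-0.6, 0.2, 0.4]
grip_width: 0.0228
grasp_force: 0.0
```

>>> {"fn": "drive_tool", "kwargs": {"slide": [[0, 0, 0], [0, 0, 0], [0, 0, 0], [0, 0, 0], [0, 0, 0], [0, 0, 0], [0, 0, 0], [0, 0, 0]], "rotation": [[0, 0, 0], [0, 0, 0], [0, 0, 0], [0, 0, 0], [0, 0, 0], [0, 0, 0], [0, 0, 0], [0, 0, 0]], "gripper": 0}}

```text
clock: 29.55
eef_pos: [0.4596, 0.1973, 0.1285]
tool_rot: [0.379, 0.926, 0.0, 0.0]
ft_force: [-0.4, -1.4, 3.8]
grip_width: 0.0171
grasp_force: 58.8
```

```bash
python3 - <<'E'
from h import *
st(); d=bot.get_obs()['eef_pos'][:2]-C; print(np.hypot(*d),np.degrees(np.arctan2(d[1],d[0])))
E
```

```text
t 29.55 p [0.4596 0.1973 0.1285] yaw 45.49 j [ 0.406  0.293 -0.147  1.131 -0.     1.182] F [-0.41 -1.42  3.76] w 0.0171 g 58.84641230106354
0.10481325377606374 135.62141579919785
```

>>> {"fn": "drive_tool", "kwargs": {"slide": [[0, 0, 0], [0, 0, 0], [0, 0, 0], [0, 0, 0], [0, 0, -0.1], [0, 0, -0.25], [0, 0, -0.4], [0, 0, -0.5]], "rotation": [[0, 0, 0], [0, 0, 0], [0, 0, 0], [0, 0, 0], [0, 0, 0], [0, 0, 0], [0, 0, 0], [0, 0, 0]], "gripper": 0.45}}

```text
clock: 30.55
eef_pos: [0.4601, 0.1975, 0.2554]
tool_rot: [0.379, 0.926, 0.001, 0.001]
ft_force: [-0.6, 0.9, -0.9]
grip_width: 0.0385
grasp_force: 0.0
```

>>> {"fn": "drive_tool", "kwargs": {"slide": [[0.05, 0, 0], [0.1, 0, -0.05], [0.15, 0, -0.1], [0.2, 0, -0.15], [0.25, 0, -0.2], [0.25, 0, -0.2], [0.25, 0, -0.2], [0.25, 0, -0.2]], "rotation": [[0, 0, 0], [0, 0, 0], [0, 0, 0], [0, 0, 0], [0, 0, 0], [0, 0, 0], [0, 0, 0], [0, 0, 0]]}}

```text
clock: 31.55
eef_pos: [0.415, 0.2407, 0.3028]
tool_rot: [0.379, 0.925, -0.001, -0.0]
ft_force: [0.0, 0.1, -0.1]
grip_width: 0.0389
grasp_force: 0.0
```

```bash
python3 - <<'E'
from h import *
st(); c=snap('wrist','w7')
cv2.imwrite('pics/w7b.png',cv2.resize(c['image'][:,:,::-1],(800,600)))
E
```

```text
t 31.55 p [0.415  0.2407 0.3028] yaw 45.46 j [ 0.526  0.181  0.165  1.556 -0.     1.303] F [ 0.04  0.08 -0.11] w 0.0389 g 0.0
```

View pics/w7b.png

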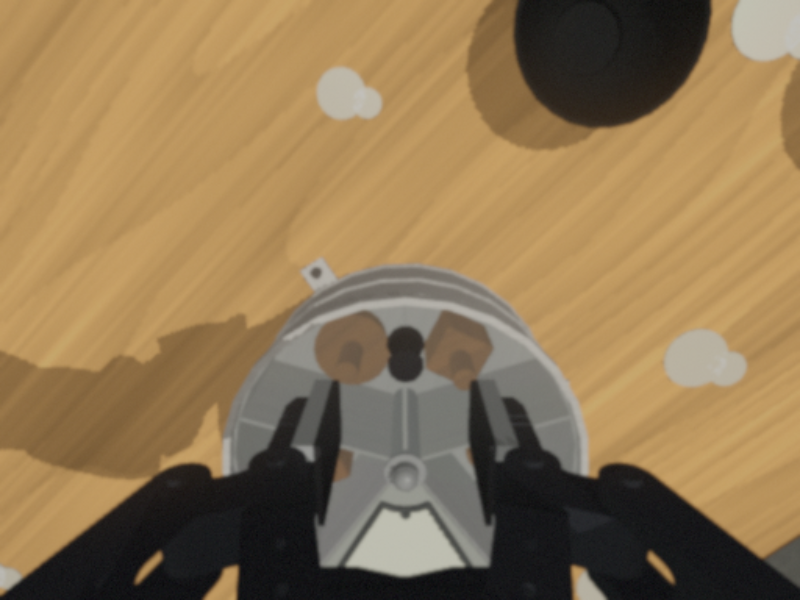

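The knob (405,345), the +108° wall (405,420), the nut (405,475) and the plate's inner screw (405,514) are all in line. White fills the visible part of the opening evenly between its two edges, so the cover is squarely over the plate and the robot is clear.

```bash
python3 -c "
from h import *
print(bot.job_done())"
```

```text
the job is handed in; nothing more can be done
None
```

The former is standing upright in the formerly empty compartment, the cover's opening is squarely over the white plate as far as the last wrist picture shows, and I handed the job in at about 32 s; it returned no verdict.

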